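# Find the unlocked lid of the sample dock and push it open

### The job

The sample dock has unlocked one of its four identical lids for the next moisture test, and nothing shows which. With closed fingertips press gently on the yellow dot of one lid after another until you find the one that rocks, then push that lid's dotted side down until the lid is fully open against its stop and leave it open. Do not force the locked lids, and do not pick up, push or carry the jar, weight or any other loose thing.

Things in the scene. Friction and masses are not known exactly. Their poses are not given: they have to be found in the camera images.
- dock: White box fixed to the table, 190 mm deep (x), 420 wide (y), 90 tall; origin at the centre of its underside, x away from its front, z up. In its top, flush: four identical grey lids in a row at y = -153, -51, 51, 153 mm, each from x = -75 to 25 and 86 wide (y), 6 thick. Rear ledge from x = 30 to 95 mm. Under each lid a compartment 90 mm wide, clear down to 10 mm above the table.
- spot_1 (a point): Centre of the 20 mm yellow dot on the front part of lid 1, counted from the dock's right (-y) end, on the lid's shut top face 90 mm above the table, 36 mm in front of the lid's pivot (thin black line along the dock's y, 3 mm below the top face). Fixed to the dock, not to the lid; axes are the dock's.
- spot_2 (a point): The same point for lid 2. Three lids, no telling which, are locked: pressed, they only sink level on a soft seal, 1 mm per 4 N, at most 4 mm, then stop hard; they spring back when released.
- spot_3 (a point): The same point for lid 3. The one free lid, pressed on its dot with 2 to 3 N, keeps going down in front while its rear part rises; it stays where it is left.
- spot_4 (a point): The same point for lid 4, at the dock's left (+y) end. With a free lid at its stop, its face lies 37 mm below the box's top straight under the dot, 26 mm at 25 mm from the pivot: a fingertip 22 mm thick (along the dock's x) pushed straight down over the dot ends about 29 mm below the top.
- loose_lid (a joint): Tilt of the free lid, whichever place it is in (rad): 0 shut and flush, grows as the front part goes down, 0.8 fully open at its stop; it can rock 0.04 the other way.
- sample_jar: Small glass sample jar with a blue cap, 42 mm across, 60 mm tall, standing on the dock's rear ledge; origin at the centre of its underside. Not to be touched.
- cal_weight: Brass calibration weight with a knob, 34 mm across, 54 mm tall, standing on the dock's rear ledge; origin at the centre of its underside. Not to be touched.
- beaker: Glass beaker, 68 mm across, 85 mm tall, on the table beside the dock; origin at the centre of its underside. Not to be touched.
- dish: Aluminium sample dish, 92 mm across, 14 mm tall, on the table to the left of the dock; origin at the centre of its underside. Not to be touched.
- reagent: Amber bottle with a red cap, 58 mm across, 110 mm tall, on the table beside the dock; origin at the centre of its underside. Not to be touched.
- spoon: Steel spoon with a wooden handle lying on the table to the right of the dock, 170 mm long; origin at the centre of its length, on its underside. Not to be touched.
- spatula: Steel spatula with a wooden handle lying on the table to the right, 190 mm long; origin at the centre of its length, on its underside. Not to be touched.

How it is judged:
By the outcome, as a careful person would: the job done as asked, in the order asked, and still so for the second after the job is handed in, with the robot touching nothing.
It also fails if it takes over 45 s, if anything falls off the work surface, if the arm or the gripper's body presses on something with over 40 N, if the wrist force passes 120 N, or if a joint passes its speed limit or range.

### The arm

A 6-joint arm with a two-finger parallel gripper is mounted at the origin on the work surface. World frame = base frame: x ahead of the robot, y to its left, z up, the work surface at z = 0. Lengths are in m, angles in rad, forces in N, time in s.
With the tool pointing down it reaches from about 0.275 to 0.75 m from the base axis. Payload 10.2 kg.
Tool frame: the origin (TCP) lies on the centre line of the jaws, within the pads' length; the fingertips stand 8 mm ahead of it and the grasp point (between the pads) lies 11 mm behind it (env.tip_reach is the distance from the TCP to the fingertips, in m); z points along the fingers, y is the line along which they close (so a half turn about z gives the same grasp; the last joint's range is limited). The gripper opens to 85 mm and grips with 20 to 120 N. Pads are 22 mm wide; open, the fingers measure 114 mm over their backs; the gripper's body (76 mm by 85 mm) begins 54 mm behind the grasp point. The pads swing forward as they close: fully open they stand 13 mm farther back than shut.
Start: joints at [1.09, 0.313, 1.498, -0, 1.331, -0.223], TCP at [0.134, 0.508, 0.239] pointing down, gripper open.
Joint ranges: [-2.94, 2.94], [-0.97, 2.17], [0.19, 2.56], [-1.23, 4.37], [0.02, 3.11], [-2.88, 2.88]. Speed limits (rad/s): [2.39, 2.39, 3.01, 3.14, 3.14, 3.14].

### API

Orientations are given as a unit quaternion [x, y, z, w].
In Python, from bench import readout, optics, ticket, env gives the robot as it stands. The module is installed in compiled form; this text tells all that it offers.
- The arm moves only by the tool servo_tool, never from a script. Its argument "moves" is one flat list of numbers, 5 for each row, row after row: the shift along the world's x, y, z in m, then the turn about the world's z in rad, then the opening, from -1 (shut) to 1 (fully open). A call has 1 to 10 rows; each row is the pose to reach, as a shift and turn from the pose commanded when the call began; what a row does not reach only later rows make up. A row lasts 1/8 s, in which the tool goes at most 62.5 mm and 10.7 degrees, less where a joint would pass 70% of its speed; a pose out of reach is approached as far as the arm can. A call with a gripper value outside its range is refused whole. The fingers move at their own pace and stop on an object; "force" is the grip in N (left out, the last holds). Time passes only in rows, so rows that repeat a pose let the fingers close. It gives the time, the measured TCP pose, the force, the opening and the grip force at its end, in the units of the state.
- readout.sense(): the state, without advancing time (a new reading comes with each control period).
- optics.camera(name): name is "scene" or "top" or "wrist"; returns the picture (420x560x3 uint8, red, green, blue); there is no depth.
- optics.calibration(name): a dict with "fov_y" (degrees; the focal length in pixels is half the picture's height over the tangent of half this angle, whatever the lens; pixels are square), "cx", "cy" (the principal point, pixels), "cam_to_world" (4x4, takes a point from camera to world coordinates). Camera axes: x right, y down, z forward; pixel columns grow to the right and rows downward; lengths in m; the calibration is good to about 2 mm. A picture is of the moment at which its call begins: read the wrist's pose just before it. calibration takes no time and is no camera call; for the wrist camera it gives the pose at the moment of the call.
- ticket.close_job(): hands the job in; it is judged then, once.
The state is a dict: "clock": time; "joint_pos": joint angles; "qvel": joint speeds; "joint_efforts": joint torques, N m; "ee_pos": TCP position; "eef_rot": TCP orientation; "force": force on the tool from outside, world axes, zero at the start; "torque": the same for the moment, N m; "grip_width": opening from 0.0 (shut) to 1.0 (fully open); "grip_force": force on a finger pad.
Only numpy, scipy, OpenCV 4.12 (cv2) and the standard library are available. Lean on these libraries where they do the work, as an engineer would, in place of code of your own. Each camera call takes 0.05 s, during which the arm holds its last target. There are 200 camera calls.

## Working session

There is one attempt and no reset: what is moved stays moved. The work goes in short steps, Python scripts to look and compute and a tool call to move; the robot and the scene stay as the last step left them, time stands still between calls to the robot, and variables do not carry over. Pictures are saved under pics/ and viewed, at most 10 in all, crops included, and the job is handed in when it is done.

Besides the shell and the picture viewer there is one more tool, called after "Call:" in YAML: its name, and indented under it one key for each argument. servo_tool: Moves the arm, as the interface text tells. Its arguments: {"type":"object","properties":{"moves":{"type":"array","items":{"type":"number"}},"force":{"type":"number"}},"required":["moves"]}

```bash
mkdir -p pics; python3 - <<'E'
from bench import readout, optics, env
import cv2
for n in("top","scene"):
    cv2.imwrite(f"pics/{n}0.png",optics.camera(n)[:,:,::-1])
    c=optics.calibration(n);print(n,c)
s=readout.sense();print(s["clock"],s["ee_pos"],s["eef_rot"],s["force"],s["grip_width"],env.tip_reach)
E
```

```text
top {'fov_y': 48.40889911489869, 'cx': 271.7546070980525, 'cy': 210.2959228786735, 'cam_to_world': array([[-0.01298815, -0.9823617 ,  0.18653898,  0.31849966],
       [-0.99988237,  0.01428187,  0.00559315, -0.04227553],
       [-0.00815862, -0.18644439, -0.98243164,  1.32164812],
       [ 0.        ,  0.        ,  0.        ,  1.        ]])}
scene {'fov_y': 54.92497756895454, 'cx': 278.7435541539415, 'cy': 211.49797193501092, 'cam_to_world': array([[-0.26938979,  0.56232519, -0.7818053 ,  1.39213128],
       [ 0.96278592,  0.13893736, -0.23181823,  0.24194239],
       [-0.02173527, -0.81516059, -0.57882708,  0.73870463],
       [ 0.        ,  0.        ,  0.        ,  1.        ]])}
0.1 [0.13373696 0.50745753 0.23880388] [ 1.28511180e-01  9.91707899e-01 -5.28660520e-04 -1.99489396e-04] [-0.40176774  0.03292592 -0.19870595] 0.9985316391342712 0.008
```

View pics/top0.png

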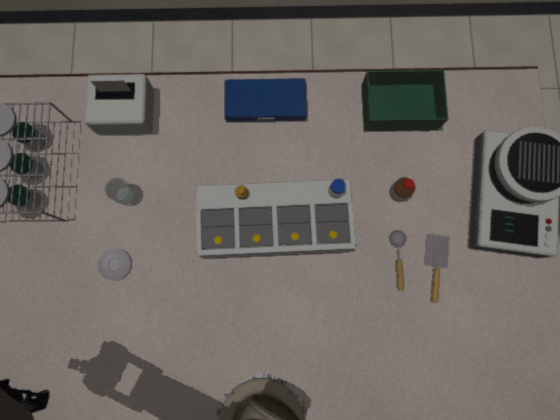

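View pics/scene0.png

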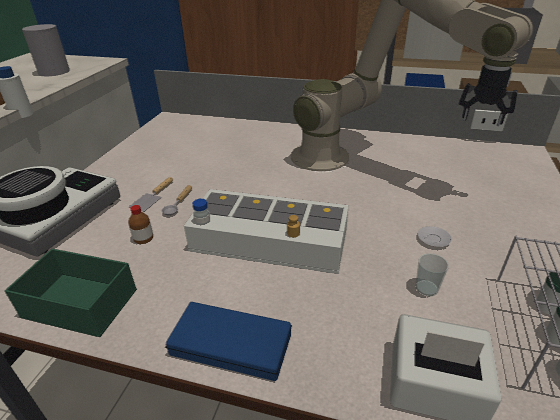

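The top view shows the dots at about (218,240), (256,238), (295,237) and (333,235), lid 4 to lid 1. The weight is at (241,191) and the jar at (338,187), both behind the lids. The scene view agrees.

```bash
cat > h.py <<'E'
import numpy as np, cv2
from bench import optics
def dots(n,img,cal,z=.09,amin=8):
    h=cv2.cvtColor(img,cv2.COLOR_RGB2HSV)
    m=cv2.inRange(h,(18,150,100),(32,255,255))
    k,_,st,ce=cv2.connectedComponentsWithStats(m)
    return [(ce[i].round(1),st[i,4],ray(ce[i],cal,z).round(4)) for i in range(1,k) if st[i,4]>=amin]
def ray(p,cal,z):
    f=210/np.tan(np.radians(cal["fov_y"]/2)); T=cal["cam_to_world"]
    d=T[:3,:3]@[(p[0]-cal["cx"])/f,(p[1]-cal["cy"])/f,1]
    return T[:3,3]+d*(z-T[2,3])/d[2]
E
python3 - <<'E'
from h import *
for n in("top","scene"):
    im=cv2.imread(f"pics/{n}0.png")[:,:,::-1].copy()
    for r in dots(n,im,optics.calibration(n)):print(n,*r)
E
```

```text
top [239.8 190.4] 64 [0.6085 0.0504 0.09  ]
top [332.9 234.3] 39 [ 0.4852 -0.1967  0.09  ]
top [294.3 236. ] 40 [ 0.482  -0.0943  0.09  ]
top [256.  237.8] 40 [0.4786 0.0074 0.09  ]
top [217.6 239.8] 40 [0.4749 0.1094 0.09  ]
scene [222.6 197.1] 17 [ 0.485  -0.1976  0.09  ]
scene [255.8 201.2] 19 [ 0.4822 -0.0959  0.09  ]
scene [290.6 205.4] 20 [0.479  0.0065 0.09  ]
scene [326.6 209.6] 21 [0.4751 0.1089 0.09  ]
scene [293.1 216.9] 22 [0.5308 0.0268 0.09  ]
scene [295.6 225. ] 22 [0.5644 0.0421 0.09  ]
```

Call:
servo_tool:
  moves: [0.038,-0.044,0,0.15,-1,0.076,-0.089,0,0.291,-1,0.114,-0.133,0,0.291,-1,0.152,-0.177,0,0.291,-1,0.19,-0.222,0,0.291,-1,0.228,-0.266,0,0.291,-1,0.266,-0.311,0,0.291,-1,0.304,-0.355,-0.03,0.291,-1,0.341,-0.398,-0.06,0.291,-1,0.341,-0.398,-0.09,0.291,-1]
  force: 30

```text
clock: 1.35
ee_pos: [0.4765, 0.1071, 0.148]
eef_rot: [-0.015, 1.0, -0.0, 0.0]
force: [-0.5, 0.6, 0.5]
grip_width: 0.002
grip_force: 0.0
```

Call:
servo_tool:
  moves: [-0.001,0.002,-0.03,0,-1,-0.001,0.002,-0.047,0,-1,-0.001,0.002,-0.047,0,-1]

```text
clock: 1.72
ee_pos: [0.4731, 0.1116, 0.1013]
eef_rot: [-0.017, 1.0, 0.0, -0.001]
force: [-0.4, -0.1, 1.0]
grip_width: -0.0
grip_force: 0.0
```

```bash
python3 - <<'E'
from bench import readout, optics
import cv2
s=readout.sense();print(s["ee_pos"],s["force"])
cv2.imwrite("pics/w1.png",optics.camera("wrist")[:,:,::-1])
E
```

```text
[0.47314415 0.11161782 0.10129042] [-0.4490615  -0.11542472  0.97780585]
```

View pics/w1.png

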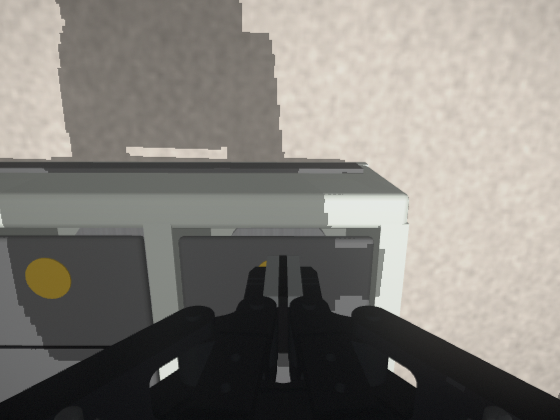

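The wrist view shows the fingertips at (283,265) over dot 4, whose left edge shows at (262,266). The tip is centred well enough, so I start pressing in small steps.

Call:
servo_tool:
  moves: [0.001,-0.002,-0.002,0,-1,0.001,-0.002,-0.003,0,-1,0.001,-0.002,-0.003,0,-1]

```text
clock: 2.15
ee_pos: [0.475, 0.1096, 0.0995]
eef_rot: [-0.017, 1.0, -0.0, 0.0]
force: [-0.4, -0.8, -0.7]
grip_width: -0.001
grip_force: 0.0
```

Call:
servo_tool:
  moves: [0,0,-0.001,0,-1,0,0,-0.001,0,-1]

```text
clock: 2.4
ee_pos: [0.4748, 0.1097, 0.0983]
eef_rot: [-0.017, 1.0, -0.0, -0.0]
force: [0.6, -0.7, 1.1]
grip_width: 0.001
grip_force: 0.0
```

Call:
servo_tool:
  moves: [0,0,-0.001,0,-1,0,0,-0.001,0,-1]

```text
clock: 2.65
ee_pos: [0.4749, 0.1097, 0.0973]
eef_rot: [-0.017, 1.0, 0.0, 0.0]
force: [-0.5, -0.1, 1.5]
grip_width: -0.002
grip_force: 0.7
```

Call:
servo_tool:
  moves: [0,0,-0.001,0,-1,0,0,-0.001,0,-1]

```text
clock: 2.9
ee_pos: [0.4748, 0.1097, 0.0962]
eef_rot: [-0.017, 1.0, -0.0, -0.0]
force: [-0.5, -0.2, 1.5]
grip_width: 0.0
grip_force: 0.8
```

Call:
servo_tool:
  moves: [0,0,-0.001,0,-1,0,0,-0.001,0,-1]

```text
clock: 3.15
ee_pos: [0.4748, 0.1097, 0.0952]
eef_rot: [-0.017, 1.0, -0.0, -0.0]
force: [-1.7, -0.4, 1.2]
grip_width: -0.002
grip_force: 0.8
```

```bash
python3 - <<'E'
from bench import readout, optics
s=readout.sense();print(s["ee_pos"],s["force"])
for i in range(3):
    optics.camera("wrist");print(readout.sense()["force"])
E
```

```text
[0.47478706 0.10965596 0.09518805] [-1.65962109 -0.4298785   1.21585727]
[-1.54442448 -0.11005417  1.141854  ]
[-1.49804548 -0.3880858   1.06544028]
[-0.21073439  0.3926147   0.86495661]
```

Call:
servo_tool:
  moves: [0,0,-0.001,0,-1,0,0,-0.002,0,-1]

```text
clock: 3.55
ee_pos: [0.4749, 0.1097, 0.0933]
eef_rot: [-0.017, 1.0, 0.0, -0.0]
force: [-0.1, 0.1, 2.8]
grip_width: 0.003
grip_force: 1.3
```

```bash
python3 - <<'E'
from bench import readout, optics
import cv2
s=readout.sense();print(s["ee_pos"],s["force"])
cv2.imwrite("pics/w2.png",optics.camera("wrist")[:,:,::-1])
E
```

```text
[0.4748634  0.10965262 0.09325115] [-0.0868305   0.13391338  2.79007575]
```

View pics/w2.png

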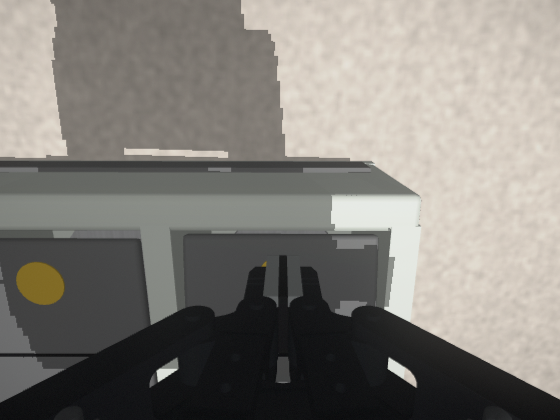

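Lid 4's front edge, around (280,234), has dropped below its neighbour's. The tip is 4.7 mm down at under 3 N, and a locked lid would need over 16 N there. Lid 4 is the free one, so I push it open.

Call:
servo_tool:
  moves: [0,0,-0.003,0,-1,0,0,-0.006,0,-1,0,0,-0.009,0,-1,0,0,-0.012,0,-1,0,0,-0.015,0,-1,0,0,-0.018,0,-1,0,0,-0.02,0,-1,0,0,-0.02,0,-1]

```text
clock: 4.6
ee_pos: [0.4746, 0.1097, 0.073]
eef_rot: [-0.017, 1.0, 0.0, -0.0]
force: [-0.6, -1.0, -0.1]
grip_width: -0.0
grip_force: 0.0
```

Call:
servo_tool:
  moves: [0,0,-0.002,0,-1,0,0,-0.003,0,-1,0,0,-0.003,0,-1]

```text
clock: 4.97
ee_pos: [0.4748, 0.1096, 0.0702]
eef_rot: [-0.017, 1.0, 0.0, -0.0]
force: [0.1, -0.2, -0.0]
grip_width: 0.001
grip_force: 0.1
```

Call:
servo_tool:
  moves: [0,0,-0.001,0,-1,0,0,-0.001,0,-1]

```text
clock: 5.22
ee_pos: [0.4748, 0.1097, 0.0692]
eef_rot: [-0.017, 1.0, -0.0, -0.0]
force: [-0.3, 0.0, 0.4]
grip_width: -0.002
grip_force: 0.1
```

Call:
servo_tool:
  moves: [0,0,-0.001,0,-1,0,0,-0.001,0,-1]

```text
clock: 5.48
ee_pos: [0.4749, 0.1097, 0.0686]
eef_rot: [-0.017, 1.0, -0.0, 0.0]
force: [-2.5, 0.6, 5.2]
grip_width: 0.002
grip_force: 2.5
```

Call:
servo_tool:
  moves: [0,0,-0.001,0,-1,0,0,-0.001,0,-1]

```text
clock: 5.72
ee_pos: [0.475, 0.1097, 0.0683]
eef_rot: [-0.017, 1.0, -0.0, 0.0]
force: [-5.3, -0.1, 15.2]
grip_width: -0.001
grip_force: 7.1
```

The lid is at its stop: force is rising steeply and depth matches the expected 29 mm. I retreat straight up, then check.

Call:
servo_tool:
  moves: [0,0,0.005,0,-1,0,0,0.02,0,-1,0,0,0.05,0,-1,0,0,0.09,0,-1,0,0,0.13,0,-1,-0.05,0.03,0.15,0,-1,-0.1,0.06,0.15,0,-1,-0.13,0.11,0.15,0,-1,-0.13,0.11,0.15,0,-1,-0.13,0.11,0.15,0,-1]

```text
clock: 6.98
ee_pos: [0.3451, 0.2195, 0.2177]
eef_rot: [-0.017, 1.0, -0.0, 0.0]
force: [-0.2, -0.1, -0.2]
grip_width: -0.003
grip_force: 0.0
```

```bash
python3 - <<'E'
from bench import readout, optics
import cv2,numpy as np
s=readout.sense();print(s["clock"],s["ee_pos"],s["force"])
a=optics.camera("top")[160:280,170:380,::-1];b=optics.camera("scene")[160:290,170:380,::-1]
cv2.imwrite("pics/end.png",cv2.resize(np.vstack([a,b]),None,fx=2.3,fy=2.3,interpolation=cv2.INTER_CUBIC))
E
```

```text
6.975 [0.34511979 0.21948594 0.21774164] [-0.1663625  -0.14630295 -0.17236665]
```

View pics/end.png

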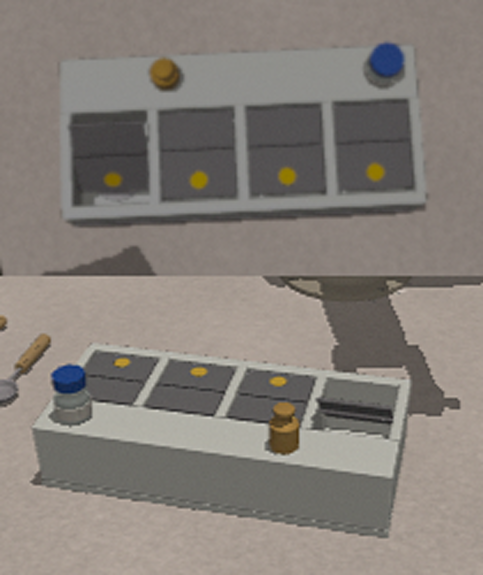

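The lid 4 opening shows the lid tilted, with its dot at (112,180) in the crop. The other lids look flush, and the jar and weight have not moved. I check the tilt from the dot's pixel, then hand in.

```bash
python3 - <<'E'
from h import *
im=optics.camera("top"); c=optics.calibration("top")
for r in dots("top",im,c): print(*r)
f=210/np.tan(np.radians(c["fov_y"]/2));T=np.linalg.inv(c["cam_to_world"])
ex=np.array([np.cos(.0335),np.sin(.0335)]);piv=np.array([.4749,.1094])+.036*ex
for t in(0,.6,.7,.8):
    x=-.036*np.cos(t)-.003*np.sin(t);z=.087-.036*np.sin(t)+.003*np.cos(t)
    p=T@[*(piv+x*ex),z,1];print(t,p[0]/p[2]*f+c["cx"],p[1]/p[2]*f+c["cy"])
E
```

```text
[240.1 190.8] 71 [0.6073 0.0497 0.09  ]
[332.8 234.3] 41 [ 0.4851 -0.1965  0.09  ]
[294.3 236. ] 40 [ 0.482  -0.0943  0.09  ]
[218.6 237.6] 31 [0.4805 0.1069 0.09  ]
[256.  237.9] 41 [0.4784 0.0076 0.09  ]
0 217.63901663095967 239.7415690679822
0.6 218.5385755653498 239.01348481871395
0.7 218.65561987232158 238.44422268824863
0.8 218.76010036001185 237.7604393785011
```

The dot's pixel, (218.6, 237.6), matches a tilt of 0.8 rad.

```bash
python3 -c "
from bench import ticket
print(ticket.close_job())"
```

```text
the job is handed in; nothing more can be done
None
```

Lid 4 was the unlocked one and the first I pressed; it is now open against its stop (tilt about 0.8 rad), nothing else was touched, and the job is handed in.

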